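Latch the scraper tier

ROBOT

A 6-joint arm with a two-finger parallel gripper is mounted at the origin on the work surface. World frame = base frame: x ahead of the robot, y to its left, z up, the work surface at z = 0. Lengths are in m, angles in degrees, forces in N, time in s.
With the tool pointing down it reaches from about 0.35 to 0.95 m from the base axis. Payload 17.4 kg.
Tool frame: the origin (TCP) lies midway between the tips of the shut fingers; the grasp point (between the pads) lies 19 mm behind it; z points along the fingers, y is the line along which they close (so a half turn about z gives the same grasp; the last joint's range is limited). The gripper opens to 93 mm and grips with 3 to 60 N. Pads are 15 mm wide; open, the fingers measure 128 mm over their backs; the gripper's body (75 mm by 188 mm) begins 65 mm behind the grasp point.
Start: joints at [-67.884, 6.646, 82.598, -0, 90.757, -2.166], TCP at [0.278, -0.615, 0.219] pointing down, gripper open.
Joint ranges: [-162.19, 162.19], [-47.58, 125.68], [4.15, 143.07], [-65.23, 245.23], [0.69, 171.88], [-170.13, 170.13]. Speed limits (degrees/s): [108.29, 108.29, 127.2, 180, 180, 180].

INTERFACE

Orientations are given as a 3x3 rotation matrix whose columns are the frame's x, y, z axes.
In Python, from workcell import r gives the robot as it stands.
- The arm moves only by the tool carry_out, never from a script. Its argument "rows" is one flat list of numbers, 7 for each row, row after row: the turn, a rotation vector about the tool's x, y, z in rad, then the shift along the tool's x, y, z in m, then the finger opening in m, from 0 to 0.093. A call has 1 to 20 rows; each row is the pose to reach, as a shift and turn from the pose commanded when the call began, along the tool's axes at that moment; what a row does not reach only later rows make up. A row lasts 1/12 s, in which the tool goes at most 41.7 mm and 7.16 degrees, less where a joint would pass 70% of its speed; a pose out of reach is approached as far as the arm can. A call with a gripper value outside its range is refused whole. The fingers move at their own pace and stop on an object; "grip_force" is the grip in N (left out, the last holds). Time passes only in rows, so rows that repeat a pose let the fingers close. It gives the time, the measured TCP pose, the force, the opening and the grip force at its end, in the units of the state.
- r.get_obs(): the state, without advancing time (a new reading comes with each control period).
- r.camera(name): name is "scene" or "top" or "wrist"; returns the picture (480x640x3 uint8, red, green, blue); there is no depth.
- r.calibration(name): a dict with "vfov" (degrees; the focal length in pixels is half the picture's height over the tangent of half this angle, whatever the lens; pixels are square), "cx", "cy" (the principal point, pixels), "T" (4x4, takes a point from camera to world coordinates). Camera axes: x right, y down, z forward; pixel columns grow to the right and rows downward; lengths in m; the calibration is good to about 2 mm. A picture is of the moment at which its call begins: read the wrist's pose just before it. calibration takes no time and is no camera call; for the wrist camera it gives the pose at the moment of the call.
- r.finish_job(): hands the job in; it is judged then, once.
The state is a dict: "t": time; "joint_positions": joint angles; "qd": joint speeds; "effort": joint torques, N m; "position": TCP position; "ee_rot": TCP orientation; "ft_force": force on the tool from outside, world axes, zero at the start; "moment": the same for the moment, N m; "grip_width": finger opening in m; "grasp_force": force on a finger pad.
Only numpy, scipy, OpenCV 4.12 (cv2) and the standard library are available. Lean on these libraries where they do the work, as an engineer would, in place of code of your own. Each camera call takes 0.05 s, during which the arm holds its last target. There are 200 camera calls.

TASK

Fasten the latch on the grey tier, the one that holds the green algae scraper: swing its wire bail over so that the crossbar drops behind the keeper hook, then press the lever over and fully down until it stays shut. The blue tier's latch is to stay open, so leave its lever as it stands; the white tier is already latched.

Things in the scene. Friction and masses are not known exactly. Their poses are not given: they have to be found in the camera images.
- grey_keeper (a point): Seat of the steel hook (26 wide, 30 high, 3 mm lip at its top) on the grey box's clear lid (box fixed, 260x124x70; scraper under lid): where the middle of the crossbar lies when shut, 16 mm above lid and deck. x level, from lever to keeper and beyond; y along crossbar; z up. Lever hinge (along y) at x -60, z +4 mm. The sprung lid yields 3 mm to the pull.
- grey_crossbar (a point): Middle of the crossbar of the grey box's wire bail (5 mm wire, 59 wide). x points out from its pivot, 83.5 mm back along -x; y along bar. Orange tab to push: 36 wide, 4 thick, 2 to 29 mm beyond the bar along x. Bail starts 70-100 deg above keeper's x; pushed over, falls freely below 60, clears the hook, rests on its foot 5-20 mm behind the upright, sloping down 20 deg.
- grey_levertip (a point): Mid-thickness of the grey box's orange lever (34 wide, 5 thick), 55 mm from its hinge, 15 mm from its free end. -x points hinge to free end; z is the normal of the face to push (faces keeper when up, up when shut). Starts 78-92 deg open, stays where left; swings away from the keeper to a level stop 20 mm above deck. Bail hooked: about 3 N here, snaps shut in the last 12 deg.
- blue_levertip (a point): The same point on the lever of the like latch on the blue box (glass thermometer inside), which also stands open. To be left as it is.

How it is judged (in metres and radians):
On the way, in this order (a step that is already met when the one before it is completed fails the run):
1. the bail's crossbar lies behind the grey keeper, below its lip, with the lever still up (x of grey_crossbar in the frame of grey_keeper between -0.004 and 0.025 m and z of grey_crossbar in the frame of grey_keeper between -0.012 and 0.007 m and z of grey_levertip in the frame of grey_keeper above 0.025 m), for 0.2 s.
2. the lever is pressed down past centre with the bail still hooked (z of grey_levertip in the frame of grey_keeper below 0.01 m and x of grey_crossbar in the frame of grey_keeper between -0.004 and 0.006 m and z of grey_crossbar in the frame of grey_keeper below 0.009 m), for 0.2 s.
At the end, for the whole second after the job is handed in: The grey tier's crossbar lies behind its keeper, within 6 mm of its seat along the pull and below the lip; the lever is shut past centre (marked point under 10 mm above the seat, some 6 degrees from level); the blue tier's lever is within 20 mm of its start (all of step 2 and z of grey_crossbar in the frame of grey_keeper above -0.012 m and distance of blue_levertip from where it was at the start of the episode below 0.02 m); the robot touches nothing.
It fails at once if the blue tier's lever is moved by more than 20 mm (distance of blue_levertip from where it was at the start of the episode above 0.02 m).
It also fails if it takes over 42 s, if anything falls off the work surface, if the arm or the gripper's body presses on something with over 40 N, if the wrist force passes 120 N, or if a joint passes its speed limit or range.

## Working session

There is one attempt and no reset: what is moved stays moved. The work goes in short steps, Python scripts to look and compute and a tool call to move; the robot and the scene stay as the last step left them, time stands still between calls to the robot, and variables do not carry over. Pictures are saved under pics/ and viewed, at most 10 in all, crops included, and the job is handed in when it is done.

Besides the shell and the picture viewer there is one more tool, called after "Call:" in YAML: its name, and indented under it one key for each argument. carry_out: Moves the arm, as the interface text tells. Its arguments: {"type":"object","properties":{"rows":{"type":"array"},"grip_force":{"type":"number"}},"required":["rows"]}

```bash
mkdir -p pics; ls
python3 - <<'E'
from workcell import r
import cv2
for n in ("scene","top"):
    cv2.imwrite(f"pics/{n}0.png",r.camera(n)[:,:,::-1]); c=r.calibration(n); print(n,c)
print(r.get_obs())
E
```

```text
pics
scene {'vfov': 53.942052460998276, 'cx': 315.8780581673732, 'cy': 246.08400945456393, 'T': array([[ 0.5763665 ,  0.70998953, -0.40461898,  0.85690111],
       [ 0.81715956, -0.49637193,  0.29302757, -0.24360671],
       [ 0.007205  , -0.49952954, -0.86626689,  0.79809883],
       [ 0.        ,  0.        ,  0.        ,  1.        ]])}
top {'vfov': 57.442039259843746, 'cx': 318.9340707782169, 'cy': 232.93243545894816, 'T': array([[-0.02155218, -0.98909983,  0.14566069,  0.42805164],
       [-0.99914542,  0.0264487 ,  0.03176316, -0.01948674],
       [-0.03526947, -0.14485165, -0.98882459,  0.81979121],
       [ 0.        ,  0.        ,  0.        ,  1.        ]])}
{'t': 0.1, 'joint_positions': array([-6.78846284e+01,  6.67044844e+00,  8.26331589e+01, -1.57235208e-03,
        9.07562565e+01, -2.16623300e+00]), 'qd': array([ 0.00989373, -0.02244633, -0.10380474, -0.09984403,  0.06137467,
        0.0668246 ]), 'effort': array([ 2.56177351e-03, -7.22894883e+01, -6.23864794e+01,  7.82638276e-02,
        2.27775844e-02, -9.70428346e-06]), 'position': array([ 0.2774815 , -0.61511701,  0.21797648]), 'ee_rot': array([[ 9.11535496e-01,  4.11221186e-01, -4.18768494e-04],
       [ 4.11221399e-01, -9.11534993e-01,  9.57621279e-04],
       [ 1.20720217e-05, -1.04511235e-03, -9.99999454e-01]]), 'ft_force': array([-0.62794464, -0.15638328,  0.19405912]), 'moment': array([ 0.01569945,  0.0115595 , -0.03285647]), 'grasp_force': 0.0, 'grip_width': 0.09292269611925058}
```

View pics/scene0.png

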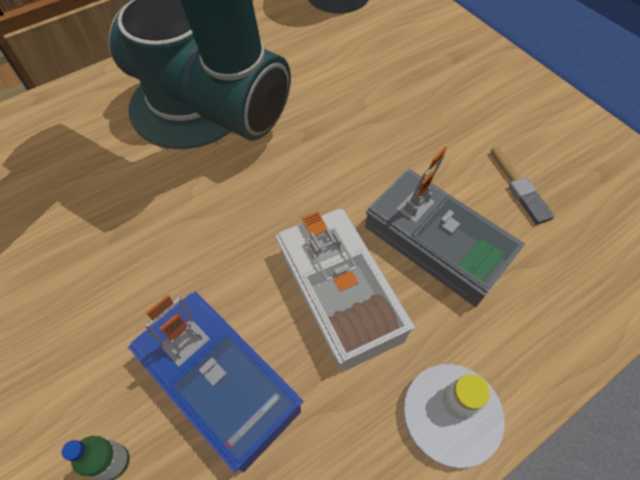

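View pics/top0.png

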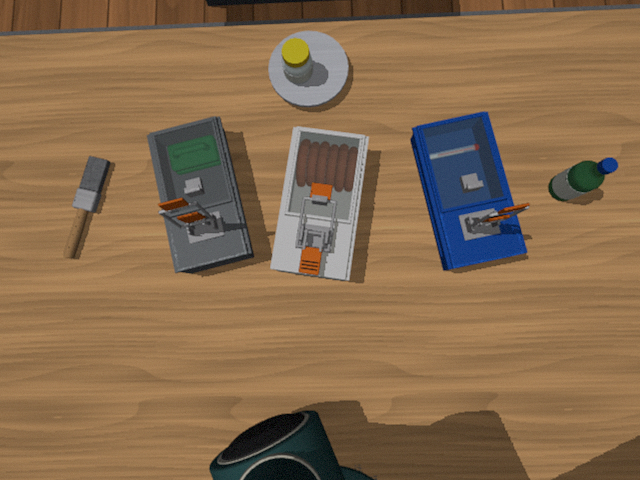

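Run:
```python
import cv2,numpy as np
a=cv2.imread("pics/scene0.png")[130:310,350:540]; b=cv2.imread("pics/top0.png")[110:280,140:260]
a=cv2.resize(a,None,fx=3.2,fy=3.2,interpolation=2); cv2.imwrite("pics/c1.png",a)
b=cv2.resize(b,None,fx=3.5,fy=3.5,interpolation=2); cv2.imwrite("pics/c2.png",b)
```

```text
(no output)
```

View pics/c1.png

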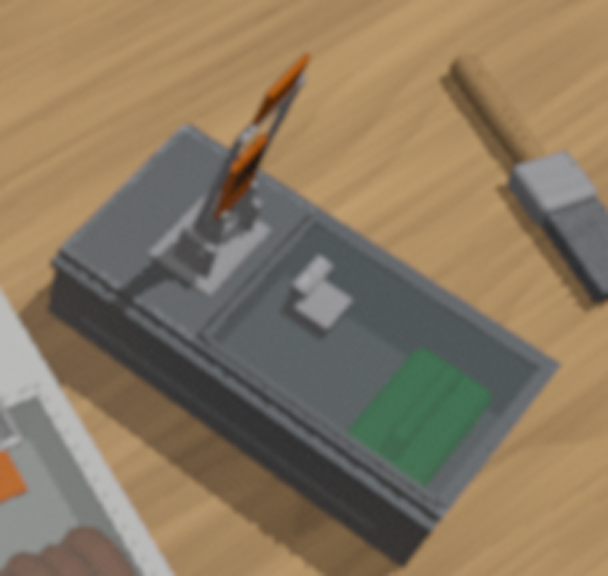

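View pics/c2.png

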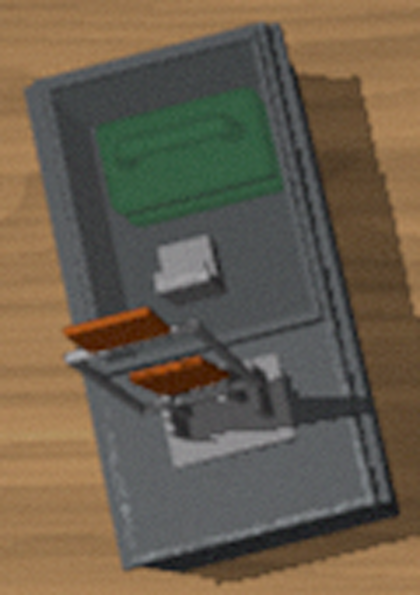

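```bash
cat > h.py <<'E'
from workcell import r
import numpy as np
def ray(n,u,v,c=None):
    c=c or r.calibration(n); f=240/np.tan(np.radians(c["vfov"]/2))
    d=np.array([(u-c["cx"])/f,(v-c["cy"])/f,1]); T=c["T"]; d=T[:3,:3]@d
    return T[:3,3],d/np.linalg.norm(d)
def tri(rays):
    A=sum(np.eye(3)-np.outer(d,d) for o,d in rays); b=sum((np.eye(3)-np.outer(d,d))@o for o,d in rays)
    p=np.linalg.solve(A,b); return p,[np.linalg.norm(np.cross(p-o,d)) for o,d in rays]
def atz(o,d,z): return o+d*(z-o[2])/d[2]
E
python3 - <<'E'
from h import *
np.set_printoptions(precision=4,suppress=True)
S=lambda u,v:ray("scene",350+u/3.2,130+v/3.2)
T=lambda u,v:ray("top",140+u/3.5,110+v/3.5)
for n,s,t in [("farL",(555,365),(30,88)),("farR",(437,515),(268,25)),("nearL",(190,128),(125,565)),("nearR",(60,258),(392,505)),
 ("hooktop",(318,270),(186,250)),("tab",(285,88),(117,328)),("levtip",(243,175),(180,375)),]:
    p,e=tri([S(*s),T(*t)]); print(n,p,np.round(e,4))
E
```

```text
farL [0.7265 0.3105 0.0693] [0.0001 0.0001]
farR [0.7545 0.1855 0.0746] [0.0008 0.0008]
nearL [0.4784 0.2559 0.0652] [0.0005 0.0005]
nearR [0.507  0.1259 0.065 ] [0.0043 0.0043]
hooktop [0.6221 0.209  0.1239] [0.0001 0.0001]
tab [0.5648 0.2068 0.2177] [0.0011 0.0011]
levtip [0.5592 0.2054 0.142 ] [0.0009 0.0009]
```

Run:
```python
from h import *
np.set_printoptions(precision=4,suppress=True)
S=lambda u,v:ray("scene",350+u/3.2,130+v/3.2)
T=lambda u,v:ray("top",140+u/3.5,110+v/3.5)
a=np.radians(12.9);R=np.array([[np.cos(a),-np.sin(a)],[np.sin(a),np.cos(a)]]);C=np.array([.6166,.2195])
loc=lambda p:(p[:2]-C)@R
for n,rr,z in [("hook T",T(188,258),.1),("hook S up",S(313,272),.1),("hook S sq",S(326,303),.1),("tabT",T(117,328),.217),("tabS",S(285,88),.217),("levT",T(180,375),.145),("levS",S(243,175),.145),
 ("plate nearL",T(172,468),.072),("plate nearR",T(293,437),.072),("plate farR",T(277,352),.072)]:
    p=atz(*rr,z); print(n,p,loc(p))
c=r.calibration("wrist"); o=r.get_obs(); print((c["T"][:3,3]-o["position"])@o["ee_rot"]); print(o["ee_rot"].T@c["T"][:3,:3],c["vfov"],c["cx"],c["cy"])
```

```text
hook T [0.6247 0.2157 0.1   ] [ 0.0071 -0.0055]
hook S up [0.6132 0.2219 0.1   ] [-0.0028  0.0031]
hook S sq [0.6324 0.2136 0.1   ] [ 0.0141 -0.0092]
tabT [0.5644 0.206  0.217 ] [-0.0539 -0.0015]
tabS [0.5647 0.2086 0.217 ] [-0.053  0.001]
levT [0.5581 0.2035 0.145 ] [-0.0606 -0.0025]
levS [0.5608 0.2043 0.145 ] [-0.0578 -0.0024]
plate nearL [0.5253 0.2307 0.072 ] [-0.0865  0.0313]
plate nearR [0.5393 0.1702 0.072 ] [-0.0864 -0.0307]
plate farR [0.5825 0.1788 0.072 ] [-0.0423 -0.0321]
[ 0.0789 -0.0012 -0.1667]
[[ 0.     -0.9584 -0.2854]
 [ 1.     -0.0002  0.0008]
 [-0.0008 -0.2854  0.9584]] 70.7140942481718 321.52624022720437 244.20654985279256
```

Call:
carry_out:
  rows: [0,0,0,0,0,-0.04,0.05,0,0,0,0,0,-0.08,0,0,0,0.2,0.03,-0.03,-0.11,0,0,0,0.2,0.56,-0.639,-0.11,0,0,0,0.2,0.56,-0.639,-0.11,0,0,0,0.2,0.56,-0.639,-0.11,0,0,0,0.2,0.56,-0.639,-0.11,0,0,0,0.2,0.56,-0.639,-0.11,0,0,0,0.2,0.56,-0.639,-0.11,0,0,0,0.2,0.56,-0.639,-0.11,0,0,0,0.2,0.56,-0.639,-0.11,0,0,0,0.2,0.56,-0.639,-0.11,0,0,0,0.2,0.56,-0.639,-0.11,0,0,0,0.2,0.56,-0.639,-0.11,0,0,0,0.2,0.56,-0.639,-0.11,0,0,0,0.2,0.56,-0.639,-0.11,0,0,0,0.2,0.56,-0.639,-0.11,0,0,0,0.2,0.56,-0.639,-0.11,0,0,0,0.2,0.56,-0.639,-0.11,0,0,0,0.2,0.56,-0.639,-0.11,0]

```text
t: 1.77
position: [0.4942, 0.0969, 0.3278]
ee_rot: [[0.975, 0.222, 0.0], [0.222, -0.975, -0.0], [0.0, 0.0, -1.0]]
ft_force: [-0.0, -1.1, 0.0]
grip_width: 0.0008
grasp_force: 0.0
```

Call:
carry_out:
  rows: [0,0,0,0.02,-0.035,0,0,0,0,0,0.035,-0.065,0,0,0,0,0,0.035,-0.07,0,0,0,0,0,0.035,-0.07,0,0,0,0,0,0.035,-0.07,0,0]

```text
t: 2.18
position: [0.5126, 0.1705, 0.3276]
ee_rot: [[0.975, 0.223, -0.001], [0.223, -0.975, -0.0], [-0.001, 0.0, -1.0]]
ft_force: [-0.6, -0.6, 0.5]
grip_width: 0.0004
grasp_force: 0.0
```

Run:
```python
from h import *
import cv2
np.set_printoptions(precision=4,suppress=True)
o=r.get_obs();c=r.calibration("wrist");im=r.camera("wrist");cv2.imwrite("pics/w1.png",im[:,:,::-1])
print(o["position"]);np.savez("w1.npz",**c)
```

```text
[0.5126 0.1705 0.3276]
```

View pics/w1.png

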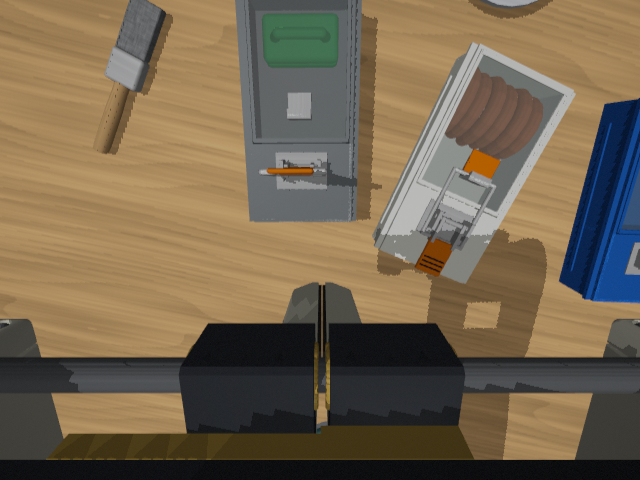

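Run:
```python
from h import *
np.set_printoptions(precision=4,suppress=True)
c=dict(np.load("w1.npz"))
a=np.radians(12.87);R=np.array([[np.cos(a),-np.sin(a)],[np.sin(a),np.cos(a)]]);C=np.array([.6166,.2195])
for n,u,v,z in [("hook near edge",299,119,.1),("hook far",299,93,.1),("tab",290,171,.217),("bar L end",262,172,.2),("bar R end",326,171,.2),("deck nearL",249,221,.07),("deck nearR",352,219,.07),("plate nearL",276,188,.072),("plate nearR",327,190,.072),("plate far",300,153,.072)]:
    p=atz(*ray("w",u,v,c),z); print(n,p,(p[:2]-C)@R)
```

```text
hook near edge [0.6086 0.2183 0.1   ] [-0.008   0.0006]
hook far [0.6343 0.2237 0.1   ] [0.0182 0.0001]
tab [0.5628 0.2087 0.217 ] [-0.0549  0.0014]
bar L end [0.555 0.233 0.2  ] [-0.057   0.0269]
bar R end [0.568 0.18  0.2  ] [-0.0562 -0.0277]
deck nearL [0.4755 0.258  0.07  ] [-0.129   0.0689]
deck nearR [0.5074 0.1298 0.07  ] [-0.1264 -0.0631]
plate nearL [0.5249 0.2318 0.072 ] [-0.0867  0.0324]
plate nearR [0.5365 0.1695 0.072 ] [-0.0892 -0.0309]
plate far [0.5726 0.2114 0.072 ] [-0.0447  0.0019]
```

Call:
carry_out:
  rows: [0,0,0,0.015,-0.025,0.02,0,0,0,0,0.015,-0.025,0.05,0,0,0,0,0.015,-0.025,0.08,0,0,0,0,0.015,-0.025,0.11,0,0,0,0,0.015,-0.025,0.1245,0,0,0,0,0.015,-0.025,0.1245,0,0,0,0,0.025,-0.025,0.1245,0,0,0,0,0.032,-0.025,0.1245,0,0,0,0,0.039,-0.025,0.1245,0,0,0,0,0.046,-0.025,0.1245,0,0,0,0,0.053,-0.025,0.1245,0,0,0,0,0.06,-0.025,0.1245,0,0,0,0,0.067,-0.025,0.1245,0,0,0,0,0.074,-0.025,0.1245,0,0,0,0,0.081,-0.025,0.1245,0,0,0,0,0.088,-0.025,0.1245,0,0,0,0,0.095,-0.025,0.1245,0,0,0,0,0.1,-0.025,0.1245,0,0,0,0,0.1,-0.025,0.1245,0]

```text
t: 3.82
position: [0.6055, 0.2174, 0.2031]
ee_rot: [[0.975, 0.222, -0.0], [0.222, -0.975, -0.0], [-0.0, 0.0, -1.0]]
ft_force: [0.5, 0.7, -0.5]
grip_width: 0.0007
grasp_force: 0.0
```

Call:
carry_out:
  rows: [0,0,0,0.005,0,-0.01,0,0,0,0,0,0,-0.04,0,0,0,0,-0.03,0,-0.07,0,0,0,0,-0.05,0,-0.1,0,0,0,0,-0.05,0,-0.1,0,0,0,0,-0.05,0,-0.1,0]

```text
t: 4.32
position: [0.5559, 0.2062, 0.3069]
ee_rot: [[0.975, 0.222, 0.005], [0.222, -0.975, 0.002], [0.005, -0.0, -1.0]]
ft_force: [0.5, 0.1, -0.3]
grip_width: 0.0004
grasp_force: 0.0
```

Run:
```python
from h import *
import cv2
o=r.get_obs();c=r.calibration("wrist");im=r.camera("wrist");s=r.camera("scene")
print(o["position"]);np.savez("w2.npz",**c)
a=cv2.resize(im[60:320,180:440],(520,520),interpolation=2); b=cv2.resize(s[150:300,360:530],None,fx=1.6,fy=3.4667/3.4667*1.6,interpolation=2)
cv2.imwrite("pics/w2.png",np.hstack([a,np.pad(b,((0,520-b.shape[0]),(0,0),(0,0)))])[:,:,::-1])
```

```text
[0.55586249 0.20621198 0.30689803]
```

View pics/w2.png

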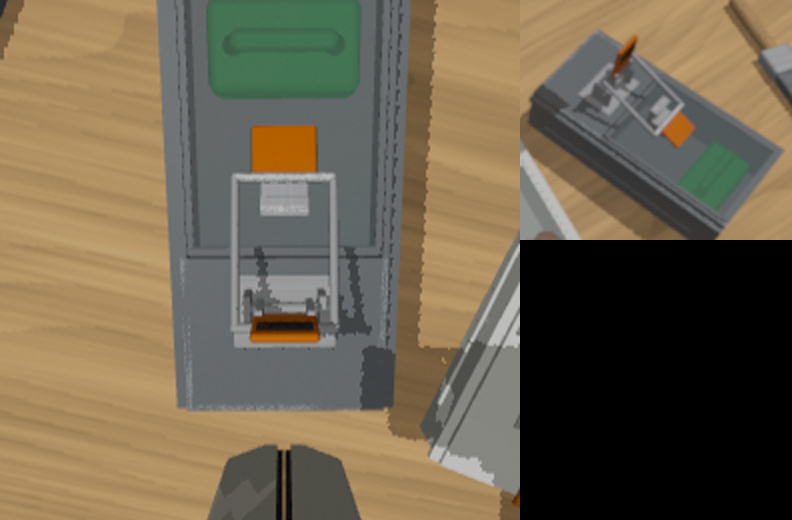

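Run:
```python
from h import *
np.set_printoptions(precision=4,suppress=True)
c=dict(np.load("w2.npz"))
a=np.radians(12.87);R=np.array([[np.cos(a),-np.sin(a)],[np.sin(a),np.cos(a)]]);C=np.array([.6166,.2195])
for n,u,v,z in [("lev bottomedge",285,341,.16),("lev edge2",285,332,.16),("lev upper",285,317,.16),("hook near",284,214,.1),("hook far",284,184,.1),("bar L",234,177,.09),("bar R",335,177,.09),("pivL",235,330,.11)]:
    p=atz(*ray("w",180+u/2,60+v/2,c),z); print(n,p,(p[:2]-C)@R)
```

```text
lev bottomedge [0.5556 0.2061 0.16  ] [-0.0625  0.0005]
lev edge2 [0.5599 0.207  0.16  ] [-0.0581  0.0005]
lev upper [0.567  0.2087 0.16  ] [-0.0508  0.0005]
hook near [0.6098 0.2188 0.1   ] [-0.0068  0.0008]
hook far [0.625  0.2223 0.1   ] [0.0088 0.0008]
bar L [0.6224 0.2497 0.09  ] [0.0124 0.0281]
bar R [0.6346 0.1959 0.09  ] [ 0.0123 -0.027 ]
pivL [0.5435 0.2314 0.11  ] [-0.0686  0.0279]
```

Call:
carry_out:
  rows: [0,0,0,0.019,0,0.01,0,0,0,0,0.019,0,0.04,0,0,0,0,0.019,0,0.07,0,0,0,0,0.019,0,0.1,0,0,0,0,0.019,0,0.13,0,0,0,0,0.019,0,0.15,0,0,0,0,0.019,0,0.162,0,0,0,0,0.019,0,0.162,0,0,0,0,0.019,0,0.162,0]

```text
t: 5.17
position: [0.5746, 0.2103, 0.1412]
ee_rot: [[0.975, 0.222, -0.001], [0.222, -0.975, -0.0], [-0.001, 0.0, -1.0]]
ft_force: [-0.1, -0.2, -0.0]
grip_width: 0.0001
grasp_force: 0.0
```

Call:
carry_out:
  rows: [0,0,0,-0.005,0,-0.002,0,0,0,0,-0.01,0,-0.004,0,0,0,0,-0.0177,0,-0.004,0,0,0,0,-0.0243,0,-0.003,0,0,0,0,-0.0317,0,-0.0005,0,0,0,0,-0.038,0,0.002,0,0,0,0,-0.0444,0,0.006,0,0,0,0,-0.0495,0,0.0103,0,0,0,0,-0.055,0,0.016,0,0,0,0,-0.059,0,0.0213,0,0,0,0,-0.0613,0,0.0255,0,0,0,0,-0.0633,0,0.03,0,0,0,0,-0.0633,0,0.03,0]

```text
t: 6.25
position: [0.5121, 0.1961, 0.1102]
ee_rot: [[0.975, 0.222, -0.002], [0.222, -0.975, -0.0], [-0.002, 0.0, -1.0]]
ft_force: [0.1, -0.7, -0.2]
grip_width: 0.0003
grasp_force: 0.0
```

Run:
```python
from h import *
import cv2
im=r.camera("wrist");s=r.camera("scene");t=r.camera("top"); 
f=lambda p,w,h:cv2.resize(p,(w,h),interpolation=2)
cv2.imwrite("pics/w3.png",np.hstack([f(im[60:320,180:440],400,400),f(s[150:300,360:510],400,400)])[:,:,::-1])
```

```text
(no output)
```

View pics/w3.png

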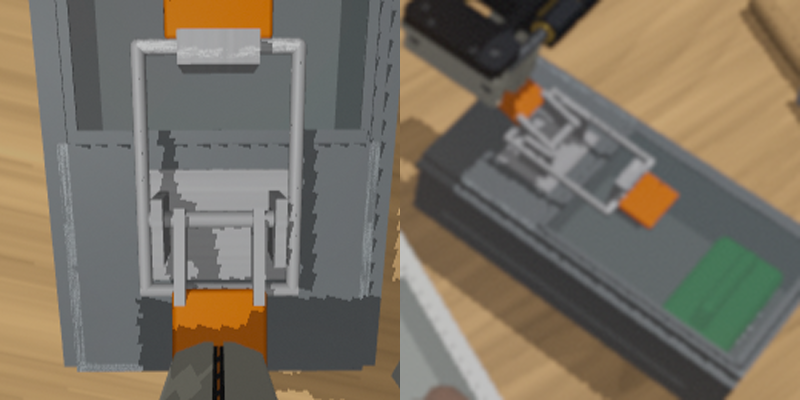

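Call:
carry_out:
  rows: [0,0,0,-0.0017,0,0.0044,0,0,0,0,-0.003,0,0.009,0,0,0,0,-0.0036,0,0.013,0,0,0,0,-0.004,0,0.0155,0,0,0,0,-0.0042,0,0.0175,0,0,0,0,-0.0042,0,0.0185,0,0,0,0,-0.0042,0,0.0185,0,0,0,0,-0.0042,0,0.0185,0,0,0,0,-0.0042,0,0.0185,0]

```text
t: 7.15
position: [0.5089, 0.1954, 0.093]
ee_rot: [[0.975, 0.222, 0.0], [0.222, -0.975, 0.0], [0.0, -0.0, -1.0]]
ft_force: [1.0, -0.1, 0.0]
grip_width: 0.0005
grasp_force: 0.0
```

Call:
carry_out:
  rows: [0,0,0,0,0,0.001,0,0,0,0,0,0,0.002,0,0,0,0,0,0,0.003,0,0,0,0,0,0,0.003,0]

```text
t: 7.48
position: [0.509, 0.1955, 0.092]
ee_rot: [[0.975, 0.222, 0.001], [0.222, -0.975, 0.0], [0.001, -0.0, -1.0]]
ft_force: [-10.3, -4.3, 22.4]
grip_width: 0.0004
grasp_force: 10.9
```

Firm contact at the stop, lever level. Retreat and check.

Call:
carry_out:
  rows: [0,0,0,0,0,-0.005,0,0,0,0,0,0,-0.03,0,0,0,0,0,0,-0.07,0,0,0,0,-0.02,0,-0.11,0,0,0,0,-0.04,0,-0.15,0,0,0,0,-0.05,0,-0.18,0,0,0,0,-0.05,0,-0.2,0,0,0,0,-0.05,0,-0.2,0,0,0,0,-0.05,0,-0.2,0]

```text
t: 8.23
position: [0.4602, 0.1844, 0.2909]
ee_rot: [[0.975, 0.222, 0.002], [0.222, -0.975, 0.001], [0.002, -0.0, -1.0]]
ft_force: [-0.2, -1.0, -0.7]
grip_width: 0.0007
grasp_force: 0.0
```

Run:
```python
from h import *
import cv2
im=r.camera("wrist");s=r.camera("scene")
f=lambda p,w,h:cv2.resize(p,(w,h),interpolation=2)
cv2.imwrite("pics/w4.png",np.hstack([f(im[60:260,200:400],400,400),f(s[150:300,360:510],400,400)])[:,:,::-1])
```

```text
(no output)
```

View pics/w4.png

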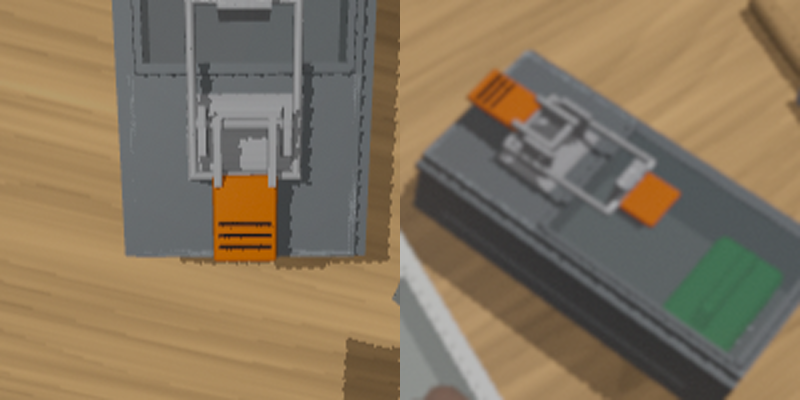

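```bash
python3 -c "
from workcell import r
print(r.finish_job())"
```

```text
the job is handed in; nothing more can be done
None
```

The grey tier is latched and the job is handed in at about 8.3 s: the bail is hooked behind the keeper, the lever was pressed to its stop (22 N) and stayed flat after I backed off, the arm never came near the blue lever, and no verdict came back.

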